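Hang the lift-off door of a drying cabinet

TASK

Lift the loose cabinet door out of its slotted stand, lower it, standing open, over both hinge pins of the small drying cabinet at once until both knuckles are fully down, then swing it shut flush against the cabinet front and let go. The pins stand off-centre on their seats, so find them by feel: be gentle, never drop the door onto the pins or press it against the cabinet with more than about 40 N, and leave everything else where it is.

Things in the scene. Friction and masses are not known exactly. Their poses are not given: they have to be found in the camera images.
- door: Loose upright plywood door, about 0.25 kg, in the stand at the start. Origin on the axis of its two knuckle bores, level with the lower edge; z up. The leaf runs along +x from x = 18 to 204 mm, is 10 thick (y = -5 to 5), 180 high, its top edge bare, to grip from above. A 20 mm wide knob stands 22 mm out of the outer (-y) face at x = 185, z = 90.
- knuckle_low (a point): Centre of the lower knuckle's underside, on the bore axis, at the door's z = 40 mm; axes as the door. Each knuckle is a steel tube on the hinge edge: outer diameter 20, bore 10, 20 mm high, open below and above.
- knuckle_up (a point): Centre of the upper knuckle's underside, 90 mm above the lower; axes as the door.
- top_edge (a point): Middle of the leaf's top edge (door x = 111, z = 180 mm), above the door's centre of mass.
- cabinet: Fixed plywood drying cabinet, 160 mm deep (x), 180 wide (y), 200 high; origin at the centre of its underside, open front facing its own -x (front face at x = -80). A hung door points along the cabinet's -y when shut (against a 4 mm stop strip on the front edge of the -y wall) and along -x when open 90 degrees. It turns freely, without spring or latch.
- seat_low (a point): Centre of the lower seat disc's upper face, 55 mm above the table, at cabinet x = -90, y = 112; axes as the cabinet. Each disc, 20 mm wide, ends an 8 mm thick steel arm beside the cabinet's +y wall and carries a pin pointing up. The pins are eccentric: both stand 4 mm from the disc centres, in the same, unknown direction, and do not move.
- seat_up (a point): Centre of the upper seat disc's upper face, 90 mm above the lower. Each pin is 8 mm in diameter and 18 mm high, its top 2 mm tapering to diameter 6. Both tips are 18 mm above their seats, so both knuckles meet them together; a knuckle more than about 2 mm off its pin stops on the tip.
- stand: Fixed dark wooden stand, 110 x 100 mm foot; origin at the centre of its underside. Two cheeks, tops 48 mm above the table, leave a 13 mm slot along its x, slot floor 12 mm up, on which the door's lower edge rests. The door's x runs along the stand's x.
- inner_bowl: Small dark wooden bowl, 72 mm wide, 45 high, standing inside the cabinet; leave alone. Origin under its centre.
- jar: Amber jar, 60 mm wide, 80 high, loose; leave alone. Origin under its centre.
- brush: Brush lying on the bench, loose; leave alone. Its x runs from handle to bristles.
- cup: White cup, 72 mm wide, 75 high, loose; leave alone. Origin under its centre.
- tape_roll: Cardboard ring, 90 mm wide, 25 high, lying flat, loose; leave alone. Origin under its centre.
Things that resemble listed ones, but are neither listed nor needed, are in the scene too. Of the things that look like the door, the larger one is meant.

How it is judged:
On the way, in this order (a step that is already met when the one before it is completed fails the run):
1. the door is lifted clear of the stand's slot (z of door in the frame of stand above 0.05 m), for 0.1 s.
2. the door hangs open (30 degrees or more from shut), both knuckles fully down on their pins (z of knuckle_low in the frame of seat_low between -0.004 and 0.003 m and horizontal distance between knuckle_low and seat_low below 0.007 m and z of knuckle_up in the frame of seat_up between -0.004 and 0.003 m and horizontal distance between knuckle_up and seat_up below 0.007 m and angle between the x axis of door and the y axis of cabinet, either way round above 0.5 rad), for 0.2 s.
At the end, for the whole second after the job is handed in: Both knuckles are fully down on their pins (undersides within 3 mm above their seats, their centres within 7 mm of the disc centres in plan), the door is shut (its leaf within 0.06 rad of the cabinet front) and at rest (z of knuckle_low in the frame of seat_low between -0.004 and 0.003 m and horizontal distance between knuckle_low and seat_low below 0.007 m and z of knuckle_up in the frame of seat_up between -0.004 and 0.003 m and horizontal distance between knuckle_up and seat_up below 0.007 m and angle between the x axis of door and the y axis of cabinet, either way round below 0.06 rad and linear speed of door below 0.02 m/s and angular speed of door below 0.1 rad/s); the robot touches nothing.
It fails at once if the door pressed, dropped or knocked against the cabinet or its hinge arms and pins with more than 40 N (contact force between door and cabinet above 40 N).
It fails at once if a bystander moved by more than 30 mm (distance of any of inner_bowl, jar, brush, cup, tape_roll from where it was at the start of the episode above 0.03 m).
It also fails if it takes over 72 s, if anything falls off the work surface, if the arm or the gripper's body presses on something with over 40 N, if the wrist force passes 120 N, or if a joint passes its speed limit or range.

ROBOT

A 7-joint arm with a two-finger parallel gripper is mounted at the origin on the work surface. World frame = base frame: x ahead of the robot, y to its left, z up, the work surface at z = 0. Lengths are in m, angles in rad, forces in N, time in s.
With the tool pointing down it reaches from about 0.425 to 0.875 m from the base axis. Payload 4.7 kg.
Tool frame: the origin (TCP) lies on the centre line of the jaws, within the pads' length; the fingertips stand 14 mm ahead of it and the grasp point (between the pads) lies 5 mm behind it; z points along the fingers, y is the line along which they close (so a half turn about z gives the same grasp; the last joint's range is limited). The gripper opens to 87 mm and grips with 3 to 60 N. Pads are 19 mm wide; open, the fingers measure 117 mm over their backs; the gripper's body (75 mm by 190 mm) begins 51 mm behind the grasp point.
Start: joints at [-1.304, 0.321, -0.07, 1.45, 0.023, 1.371, -0.057], TCP at [0.163, 0.629, 0.237] pointing down, gripper open.
Joint ranges: [-2.86, 2.86], [-0.3, 2.09], [-1.38, 1.24], [0.06, 2.45], [-1.56, 4.7], [0.09, 2.05], [-2.69, 2.69]. Speed limits (rad/s): [2.57, 2.57, 3.14, 3.14, 3.14, 3.14, 3.14].

INTERFACE

Orientations are given as a rotation vector (axis times angle).
In Python, from bench import * gives the robot as it stands.
- The arm moves only by the shell command python3 -m jog 'ROWS' [FORCE]. ROWS is JSON, a list of rows, each an object of numbers: "claw": the finger opening in mm, from 0 to 87; "dx", "dy", "dz": the shift along the tool's x, y, z in mm; "spin": the turn about the tool's z in degrees. In form: [{"claw": .., "dx": .., "dy": .., "dz": .., "spin": ..}, ...]. A call has 1 to 20 rows; each row is the pose to reach, as a shift and turn from the pose commanded when the call began, along the tool's axes at that moment; what a row does not reach only later rows make up. A row lasts 1/12 s, in which the tool goes at most 41.7 mm and 7.16 degrees, less where a joint would pass 70% of its speed; a pose out of reach is approached as far as the arm can. A call with a gripper value outside its range is refused whole. The fingers move at their own pace and stop on an object; FORCE is the grip in N (left out, the last holds). Time passes only in rows, so rows that repeat a pose let the fingers close. It gives the time, the measured TCP pose, the force, the opening and the grip force at its end, in the units of the state.
- get_state(): the state, without advancing time (a new reading comes with each control period).
- get_image(name): name is "side" or "top" or "wrist"; returns a dict with "frame" (400x640x3 uint8, red, green, blue), "depth" (400x640 float32, m along the optical axis (not along the pixel's ray), 0 where there is no reading), "K" (3x3 intrinsics, pixels), "T" (4x4, takes a point from camera to world coordinates); the wrist camera has in their place "mount" (4x4, takes a point from camera to tool coordinates, whose origin is the TCP and whose axes are the flange's). Camera axes: x right, y down, z forward; pixel columns grow to the right and rows downward; lengths in m; the calibration is good to about 2 mm. The wrist camera is an equidistant fisheye: a pixel r from the principal point sees the ray r / f radians off the axis. A picture is of the moment at which its call begins: read the wrist's pose just before it.
- close_job(): hands the job in; it is judged then, once.
The state is a dict: "time": time; "joint_positions": joint angles; "qd": joint speeds; "joint_torque": joint torques, N m; "position": TCP position; "tool_rot": TCP orientation; "ft_force": force on the tool from outside, world axes, zero at the start; "torque": the same for the moment, N m; "grip_width": opening from 0.0 (shut) to 1.0 (fully open); "grip_force": force on a finger pad.
Only numpy, scipy, OpenCV 4.12 (cv2) and the standard library are available. Lean on these libraries where they do the work, as an engineer would, in place of code of your own. Each camera call takes 0.05 s, during which the arm holds its last target. There are 200 camera calls.

## Working session

There is one attempt and no reset: what is moved stays moved. The work goes in short steps, Python scripts to look and compute and a shell command to move; the robot and the scene stay as the last step left them, time stands still between calls to the robot, and variables do not carry over. Pictures are saved under pics/ and viewed, at most 10 in all, crops included, and the job is handed in when it is done.

```bash
mkdir -p pics; ls; python3 - <<'E'
from bench import *
import cv2,numpy as np,pickle
s=get_state();print({k:np.round(v,3) for k,v in s.items()})
for n in ["side","top"]:
    im=get_image(n);pickle.dump(im,open(n+".pkl","wb"));cv2.imwrite(f"pics/{n}0.png",im["frame"][:,:,::-1]);print(n,im["K"],np.round(im["T"],3))
E
```

```text
pics
{'time': np.float64(0.0), 'joint_positions': array([-1.304,  0.322, -0.07 ,  1.452,  0.023,  1.371, -0.057]), 'qd': array([ 0.   ,  0.001,  0.001,  0.001, -0.   ,  0.   , -0.001]), 'joint_torque': array([-0.0000e+00, -4.9129e+01, -4.0400e-01, -3.1252e+01, -6.4000e-02,
        4.4000e-02,  0.0000e+00]), 'position': array([0.162, 0.629, 0.235]), 'tool_rot': array([-3.960e-01, -3.116e+00,  3.000e-03]), 'ft_force': array([ 0.36 , -0.069,  0.075]), 'torque': array([-0.053,  0.015,  0.061]), 'grip_force': np.float64(0.0), 'grip_width': np.float64(1.002)}
side [[511.42429862   0.         320.04942495]
 [  0.         511.42429862 197.22778802]
 [  0.           0.           1.        ]] [[ 8.800e-01 -3.680e-01  3.020e-01  1.530e-01]
 [-4.760e-01 -6.790e-01  5.590e-01 -7.310e-01]
 [-1.000e-03 -6.350e-01 -7.720e-01  1.123e+00]
 [ 0.000e+00  0.000e+00  0.000e+00  1.000e+00]]
top [[431.17866986   0.         317.72888295]
 [  0.         431.17866986 203.91123647]
 [  0.           0.           1.        ]] [[-0.031 -0.998  0.057  0.504]
 [-0.999  0.032  0.021 -0.007]
 [-0.022 -0.056 -0.998  1.177]
 [ 0.     0.     0.     1.   ]]
```

View pics/side0.png

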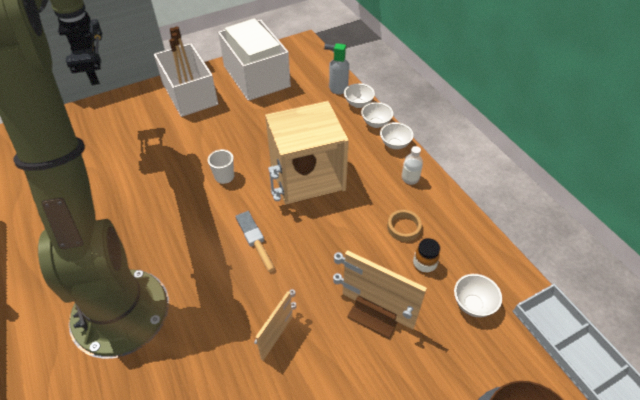

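View pics/top0.png

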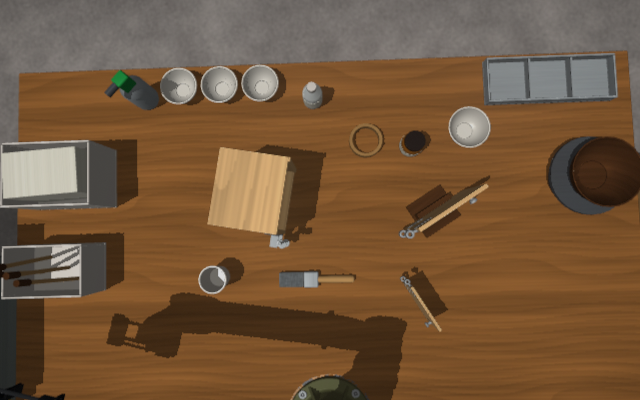

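Two door-like things stand out. The large one is in the dark stand at side (380,285) and top (445,208). The small one lies loose at side (275,325) and top (422,303). I want the larger, in the stand. The cabinet is at top (250,190), with its hinge at top (279,241).

```bash
cat > h.py <<'E'
import numpy as np,cv2,pickle
from scipy.spatial.transform import Rotation as R
def cloud(im):
    d=im["depth"];v,u=np.mgrid[:d.shape[0],:d.shape[1]]
    p=np.stack([(u-im["K"][0,2])/im["K"][0,0]*d,(v-im["K"][1,2])/im["K"][1,1]*d,d],-1)
    w=p@im["T"][:3,:3].T+im["T"][:3,3];w[d==0]=np.nan;return w
def onplane(im,uv,z):
    uv=np.atleast_2d(uv);r=np.c_[(uv-[im["K"][0,2],im["K"][1,2]])/[im["K"][0,0],im["K"][1,1]],np.ones(len(uv))]@im["T"][:3,:3].T
    o=im["T"][:3,3];return o+r*((z-o[2])/r[:,2])[:,None]
E
python3 - <<'E'
from h import *
for n in ["top","side"]:
    im=pickle.load(open(n+".pkl","rb"));w=cloud(im)
    x0,x1,y0,y1=(395,500,165,245) if n=="top" else (325,435,240,330)
    s=w[y0:y1,x0:x1].reshape(-1,3);s=s[(s[:,2]>.18)&(s[:,2]<.205)]
    print(n,"door top pts",len(s),np.nanmedian(s,0))
    c,(wd,ht),a=cv2.minAreaRect((s[:,:2]*1000).astype(np.float32));print(" rect",c,wd,ht,a,"zmax",s[:,2].max())
    x0,x1,y0,y1=(200,310,140,250) if n=="top" else (255,355,95,205)
    s=w[y0:y1,x0:x1].reshape(-1,3);s=s[(s[:,2]>.192)&(s[:,2]<.21)]
    r=cv2.minAreaRect((s[:,:2]*1000).astype(np.float32));print(" cab",len(s),np.median(s[:,2]),r);print(cv2.boxPoints(r).round(1).tolist())
im=pickle.load(open("top.pkl","rb"))
b=np.vstack([cv2.resize(im["frame"][160:250,395:500],None,fx=6,fy=6,interpolation=2)])
pickle.load(open("side.pkl","rb"))
cv2.imwrite("pics/crop.png",b[:,:,::-1])
E
```

```text
top door top pts 404 [ 0.54306726 -0.29215338  0.19197098]
 rect (543.6530151367188, -293.9976806640625) 10.621988296508789 187.06759643554688 31.577924728393555 zmax 0.19698238032005178
 cab 5497 0.20058466379894047 ((596.6810302734375, 170.53890991210938), (164.83419799804688, 180.01341247558594), 79.64157104492188)
[[493.29998779296875, 105.5999984741211], [670.4000244140625, 73.30000305175781], [700.0, 235.39999389648438], [523.0, 267.79998779296875]]
side door top pts 570 [ 0.54312162 -0.30021834  0.1900699 ]
 rect (542.2346801757812, -297.6373291015625) 14.576620101928711 185.78115844726562 30.95021629333496 zmax 0.19714008680141548
 cab 2965 0.1989822207317753 ((595.776123046875, 168.14541625976562), (169.9167022705078, 182.16366577148438), 79.3584213256836)
[[490.6000061035156, 101.5], [669.5999755859375, 67.80000305175781], [701.0, 234.8000030517578], [521.9000244140625, 268.5]]
```

View pics/crop.png

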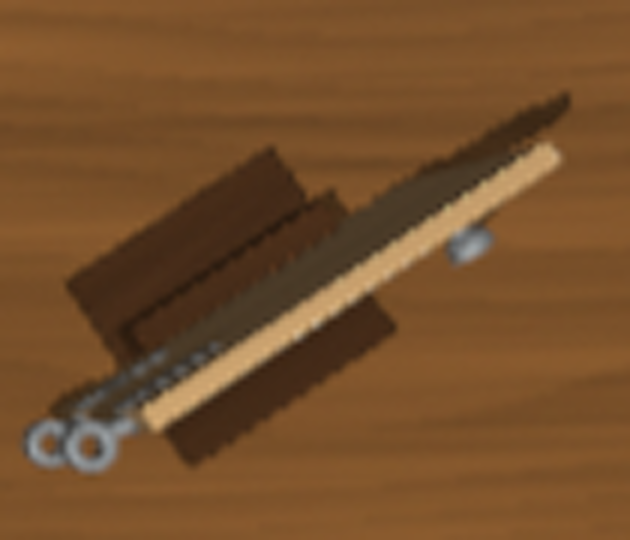

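The crop shows the wanted large door in its stand: knuckles at crop (90,445), knob at (470,243). The leaf runs along about -58°. Next I go above the hinge for a close look at the pins.

```bash
cat >> h.py <<'E'
def to(target,yaw=None):
    "tool-frame shift (mm) from measured pose to world target (m); spin to put tool y along yaw(deg), mod 180"
    from bench import get_state
    s=get_state();Rm=R.from_rotvec(s["tool_rot"]).as_matrix()
    d=Rm.T@(np.array(target)-s["position"])*1000
    y=Rm[:,1];a=np.degrees(np.arctan2(y[1],y[0]));out=[np.round(d,1).tolist(),"toolY yaw",round(a,1)]
    if yaw is not None: out+=["spin",round((-(yaw-a)+90)%180-90,1)]
    print(*out,"t",s["time"],"q7",round(s["joint_positions"][6],2))
E
python3 - <<'E'
from h import *
from bench import *
im=get_image("wrist");print(im["K"],np.round(im["mount"],3))
to([.48,.06,.36]);print(R.from_rotvec(get_state()["tool_rot"]).as_matrix().round(3))
E
```

```text
[[309.70691629   0.         324.8673573 ]
 [  0.         309.70691629 206.36573239]
 [  0.           0.           1.        ]] [[ 0.002 -0.956 -0.295  0.082]
 [ 1.     0.002  0.    -0.002]
 [ 0.    -0.295  0.956 -0.148]
 [ 0.     0.     0.     1.   ]]
[-449.7, -471.6, -123.6] toolY yaw 75.5 t 0.15 q7 -0.06
[[-0.968  0.25  -0.   ]
 [ 0.25   0.968 -0.001]
 [-0.    -0.001 -1.   ]]
```

```bash
python3 - <<'E'
from h import *
to([.47,.10,.26],31.6)
E
python3 -m jog '[{"claw":87,"dx":-100,"dy":-100,"dz":-40},{"claw":87,"dx":-430,"dy":-435,"dz":-40},{"claw":87,"dx":-430,"dy":-435,"dz":-40},{"claw":87,"dx":-430,"dy":-435,"dz":-40},{"claw":87,"dx":-430,"dy":-435,"dz":-40},{"claw":87,"dx":-430,"dy":-435,"dz":-40},{"claw":87,"dx":-430,"dy":-435,"dz":-40},{"claw":87,"dx":-430,"dy":-435,"dz":-40},{"claw":87,"dx":-430,"dy":-435,"dz":-40},{"claw":87,"dx":-430,"dy":-435,"dz":-40},{"claw":87,"dx":-430,"dy":-435,"dz":-40},{"claw":87,"dx":-430,"dy":-435,"dz":-40},{"claw":87,"dx":-430,"dy":-435,"dz":-40},{"claw":87,"dx":-430,"dy":-435,"dz":-40},{"claw":87,"dx":-430,"dy":-435,"dz":-40},{"claw":87,"dx":-430,"dy":-435,"dz":-40}]' 20
python3 - <<'E'
from h import *
from bench import *
to([.47,.10,.24],31.6)
im=get_image("wrist");pickle.dump((get_state(),im),open("w1.pkl","wb"));cv2.imwrite("pics/w1.png",im["frame"][:,:,::-1])
E
```

```text
[-430.0, -435.3, -23.6] toolY yaw 75.5 spin 43.9 t 0.15 q7 -0.06
[-430.0, -435.2, -3.6] toolY yaw 75.5 spin 43.9 t 0.15 q7 -0.06$[0]: bad value
```

View pics/w1.png

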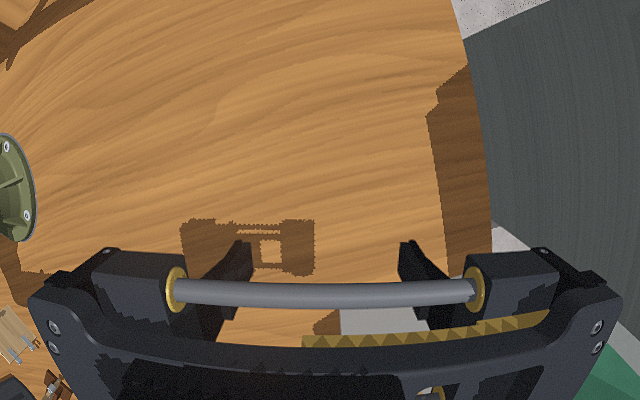

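The picture is still at the start pose: fingertips at rows ~245, and points well ahead of the tips appear near the image centre. The move was refused, so I'll give every key.

```bash

python3 -m jog '[{"claw":87,"dx":-30,"dy":-30,"dz":-20,"spin":0},{"claw":87,"dx":-60,"dy":-60,"dz":-30,"spin":0},{"claw":87,"dx":-430,"dy":-435,"dz":-30,"spin":0},{"claw":87,"dx":-430,"dy":-435,"dz":-30,"spin":0},{"claw":87,"dx":-430,"dy":-435,"dz":-30,"spin":0},{"claw":87,"dx":-430,"dy":-435,"dz":-30,"spin":0},{"claw":87,"dx":-430,"dy":-435,"dz":-30,"spin":0},{"claw":87,"dx":-430,"dy":-435,"dz":-30,"spin":0},{"claw":87,"dx":-430,"dy":-435,"dz":-30,"spin":0},{"claw":87,"dx":-430,"dy":-435,"dz":-30,"spin":0},{"claw":87,"dx":-430,"dy":-435,"dz":-30,"spin":0},{"claw":87,"dx":-430,"dy":-435,"dz":-30,"spin":0},{"claw":87,"dx":-430,"dy":-435,"dz":-30,"spin":0},{"claw":87,"dx":-430,"dy":-435,"dz":-30,"spin":0},{"claw":87,"dx":-430,"dy":-435,"dz":-30,"spin":0},{"claw":87,"dx":-430,"dy":-435,"dz":0,"spin":0},{"claw":87,"dx":-430,"dy":-435,"dz":0,"spin":0},{"claw":87,"dx":-430,"dy":-435,"dz":0,"spin":0}]' 20
python3 - <<'E'
from h import *
from bench import *
to([.47,.10,.24],31.6)
s=get_state();im=get_image("wrist");pickle.dump((s,im),open("w1.pkl","wb"));f=im["frame"][130:290,220:420];cv2.imwrite("pics/w1b.png",cv2.resize(f,None,fx=3.75,fy=3.75,interpolation=2)[:,:,::-1])
E
```

```text
time: 1.7
position: [0.4689, 0.1007, 0.2355]
tool_rot: [-0.396, -3.113, 0.002]
ft_force: [0.5, 0.4, 0.9]
grip_width: 0.996
grip_force: 0.0
[-1.2, -0.4, -4.5] toolY yaw 75.5 spin 43.9 t 1.7 q7 1.03
```

View pics/w1b.png

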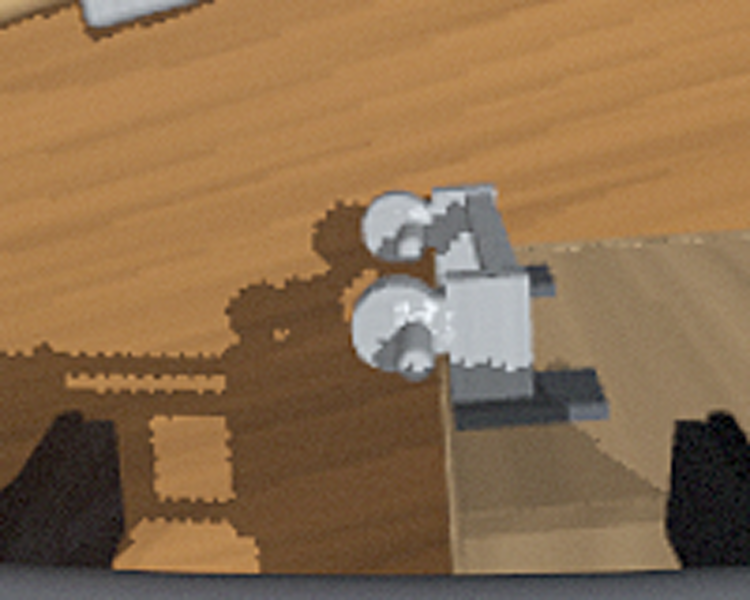

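The crop shows the upper disc centred at (400,325) with its pin tip at (418,365), and the lower disc at (396,226) with its tip at (408,243). I cast these rays onto their known heights.

```bash
cat >> h.py <<'E'
def wray(s,im,uv):
    uv=np.atleast_2d(uv).astype(float);K=im["K"];d=(uv-[K[0,2],K[1,2]])/K[0,0];r=np.linalg.norm(d,axis=1,keepdims=True)
    c=np.c_[d/np.maximum(r,1e-9)*np.sin(r),np.cos(r)]
    T=np.eye(4);T[:3,:3]=R.from_rotvec(s["tool_rot"]).as_matrix();T[:3,3]=s["position"];T=T@im["mount"]
    return T[:3,3],c@T[:3,:3].T
def wplane(s,im,uv,z):
    o,r=wray(s,im,uv);return o+r*((z-o[2])/r[:,2])[:,None]
E
python3 - <<'E'
from h import *
s,im=pickle.load(open("w1.pkl","rb"))
f=lambda x,y:[220+x/3.75-.4,130+y/3.75-.4]
for n,p,z in [("du",(400,325),.145),("tu",(418,365),.163),("dl",(396,226),.055),("tl",(408,243),.073)]:
    print(n,(wplane(s,im,f(*p),z)[0]*1000).round(1))
def proj(P):
    T=np.eye(4);T[:3,:3]=R.from_rotvec(s["tool_rot"]).as_matrix();T[:3,3]=s["position"];T=np.linalg.inv(T@im["mount"])
    c=T[:3,:3]@P+T[:3,3];r=np.hypot(*c[:2]);return c[:2]/r*np.arctan2(r,c[2])*im["K"][0,0]+im["K"][:2,2]
print("camera",wray(s,im,[0,0])[0])
du=wplane(s,im,f(400,325),.145)[0]
print("disc rim px offsets",[(proj(du+[a,b,0])-proj(du)).round(1)*3.75 for a,b in[(.01,0),(0,.01)]])
E
```

```text
du [468.8 100.3 145. ]
tu [472.1 103.1 163. ]
dl [468.7  99.3  55. ]
tl [469.9 102.4  73. ]
camera [0.38991929 0.11972157 0.38374359]
disc rim px offsets [array([11.25 , 41.625]), array([ 44.625, -10.875])]
```

```bash

python3 -m jog '[{"claw":87,"dx":-25,"dy":-23,"dz":0,"spin":7},{"claw":87,"dx":-50,"dy":-46,"dz":0,"spin":14},{"claw":87,"dx":-82,"dy":-75,"dz":10,"spin":21},{"claw":87,"dx":-82,"dy":-75,"dz":30,"spin":28},{"claw":87,"dx":-82,"dy":-75,"dz":55,"spin":35},{"claw":87,"dx":-82,"dy":-75,"dz":55,"spin":42},{"claw":87,"dx":-82,"dy":-75,"dz":55,"spin":44},{"claw":87,"dx":-82,"dy":-75,"dz":55,"spin":44},{"claw":87,"dx":-82,"dy":-75,"dz":55,"spin":44}]' 20
python3 - <<'E'
from h import *
from bench import *
to([.5435,-.2955,.179],31.6)
s=get_state();im=get_image("wrist");pickle.dump((s,im),open("w2.pkl","wb"));f=im["frame"][0:150,240:440];cv2.imwrite("pics/w2.png",cv2.resize(f,None,fx=4,fy=4,interpolation=2)[:,:,::-1])
E
```

```text
time: 2.5
position: [0.5314, 0.0091, 0.1826]
tool_rot: [1.529, 2.743, 0.002]
ft_force: [0.5, -0.8, 0.3]
grip_width: 1.001
grip_force: 0.0
[-265.4, -150.0, 3.4] toolY yaw 31.7 spin 0.1 t 2.5 q7 0.55
```

View pics/w2.png

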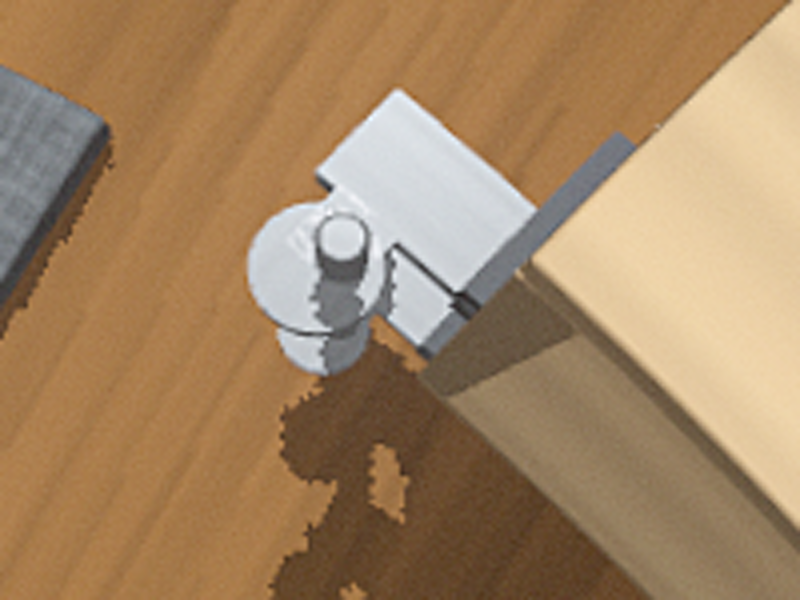

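The crop shows the upper pin's tip at (342,238), i.e. image pixel (325.1,59.1), on its disc at (317,268). Now over the door.

```bash

python3 -m jog '[{"claw":87,"dx":-10,"dy":-5,"dz":-40,"spin":0},{"claw":87,"dx":-265,"dy":-150,"dz":-55,"spin":0},{"claw":87,"dx":-265,"dy":-150,"dz":-55,"spin":0},{"claw":87,"dx":-265,"dy":-150,"dz":-55,"spin":0},{"claw":87,"dx":-265,"dy":-150,"dz":-55,"spin":0},{"claw":87,"dx":-265,"dy":-150,"dz":-55,"spin":0},{"claw":87,"dx":-265,"dy":-150,"dz":-55,"spin":0},{"claw":87,"dx":-265,"dy":-150,"dz":-55,"spin":0},{"claw":87,"dx":-265,"dy":-150,"dz":-55,"spin":0},{"claw":87,"dx":-265,"dy":-150,"dz":-55,"spin":0},{"claw":87,"dx":-265,"dy":-150,"dz":-55,"spin":0},{"claw":87,"dx":-265,"dy":-150,"dz":-55,"spin":0}]' 20
python3 - <<'E'
from h import *
from bench import *
s,im=pickle.load(open("w2.pkl","rb"));print("tip",wplane(s,im,[325.1,59.1],.163))
to([.5435,-.2955,.179],31.6)
s=get_state();im=get_image("wrist");pickle.dump((s,im),open("w3.pkl","wb"));f=im["frame"][0:300,120:520];cv2.imwrite("pics/w3.png",cv2.resize(f,None,fx=2,fy=2,interpolation=2)[:,:,::-1])
E
```

```text
time: 3.55
position: [0.5424, -0.2945, 0.2366]
tool_rot: [-1.53, -2.744, -0.003]
ft_force: [0.6, -0.0, -0.1]
grip_width: 0.997
grip_force: 0.0
tip [[0.47222975 0.10225611 0.163     ]]
[-1.5, 0.3, 57.6] toolY yaw 31.7 spin 0.1 t 3.55 q7 1.2
```

View pics/w3.png

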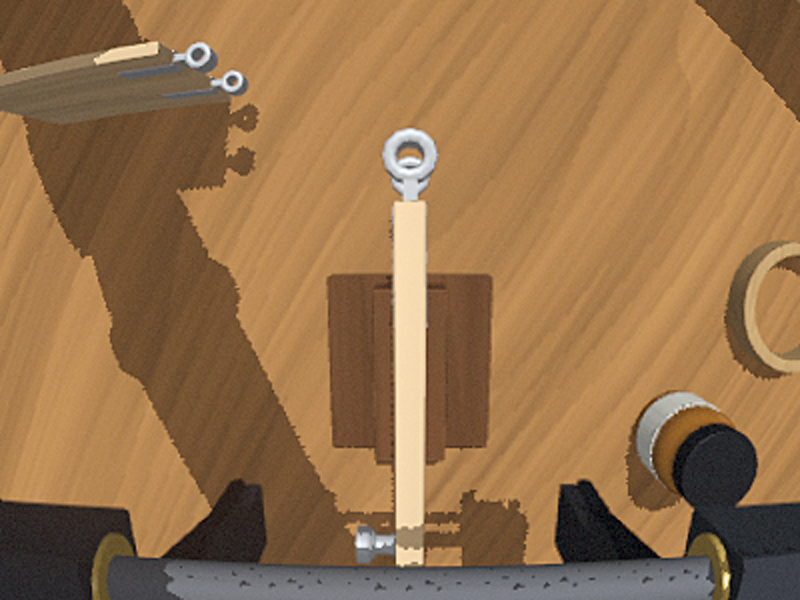

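The leaf is centred between the fingers (crop column 410, fingers at 250 and 570) and aligned with the tool; the knuckle is at (409,155). Descend and grip.

```bash

python3 -m jog '[{"claw":87,"dx":-1,"dy":0,"dz":30,"spin":0},{"claw":87,"dx":-1,"dy":0,"dz":58,"spin":0},{"claw":87,"dx":-1,"dy":0,"dz":58,"spin":0},{"claw":0,"dx":-1,"dy":0,"dz":58,"spin":0},{"claw":0,"dx":-1,"dy":0,"dz":58,"spin":0},{"claw":0,"dx":-1,"dy":0,"dz":58,"spin":0},{"claw":0,"dx":-1,"dy":0,"dz":58,"spin":0},{"claw":0,"dx":-1,"dy":0,"dz":58,"spin":0},{"claw":0,"dx":-1,"dy":0,"dz":58,"spin":0},{"claw":0,"dx":-1,"dy":0,"dz":58,"spin":0},{"claw":0,"dx":-1,"dy":0,"dz":58,"spin":0},{"claw":0,"dx":-1,"dy":0,"dz":58,"spin":0},{"claw":0,"dx":-1,"dy":0,"dz":58,"spin":0}]' 40
```

```text
time: 4.68
position: [0.5419, -0.2977, 0.1785]
tool_rot: [-1.535, -2.741, -0.0]
ft_force: [-0.2, 0.5, -0.3]
grip_width: 0.329
grip_force: 0.0
```

```bash

python3 -m jog '[{"claw":0,"dx":0,"dy":0,"dz":0,"spin":0},{"claw":0,"dx":0,"dy":0,"dz":0,"spin":0},{"claw":0,"dx":0,"dy":0,"dz":0,"spin":0},{"claw":0,"dx":0,"dy":0,"dz":0,"spin":0},{"claw":0,"dx":0,"dy":0,"dz":0,"spin":0},{"claw":0,"dx":0,"dy":0,"dz":0,"spin":0},{"claw":0,"dx":0,"dy":0,"dz":0,"spin":0},{"claw":0,"dx":0,"dy":0,"dz":0,"spin":0}]' 40
python3 -m jog '[{"claw":0,"dx":0,"dy":0,"dz":-10,"spin":0},{"claw":0,"dx":0,"dy":0,"dz":-30,"spin":0},{"claw":0,"dx":0,"dy":0,"dz":-60,"spin":0},{"claw":0,"dx":0,"dy":0,"dz":-70,"spin":0},{"claw":0,"dx":0,"dy":0,"dz":-70,"spin":0},{"claw":0,"dx":0,"dy":0,"dz":-70,"spin":0},{"claw":0,"dx":0,"dy":0,"dz":-70,"spin":0}]'
python3 - <<'E'
from h import *
from bench import *
to([.530,.008,.25],31.6)
s=get_state();im=get_image("wrist");pickle.dump((s,im),open("w4.pkl","wb"));f=im["frame"][0:150,240:440];cv2.imwrite("pics/w4.png",cv2.resize(f,None,fx=4,fy=4,interpolation=2)[:,:,::-1])
E
```

```text
time: 5.35
position: [0.542, -0.2976, 0.1785]
tool_rot: [1.535, 2.741, 0.0]
ft_force: [0.4, 0.5, -1.2]
grip_width: 0.109
grip_force: 40.0
time: 5.93
position: [0.5412, -0.2972, 0.247]
tool_rot: [-1.534, -2.739, -0.0]
ft_force: [-0.2, -0.1, -2.3]
grip_width: 0.114
grip_force: 40.0
[266.0, 149.9, -2.6] toolY yaw 31.5 spin -0.1 t 5.9333 q7 1.19
```

View pics/w4.png

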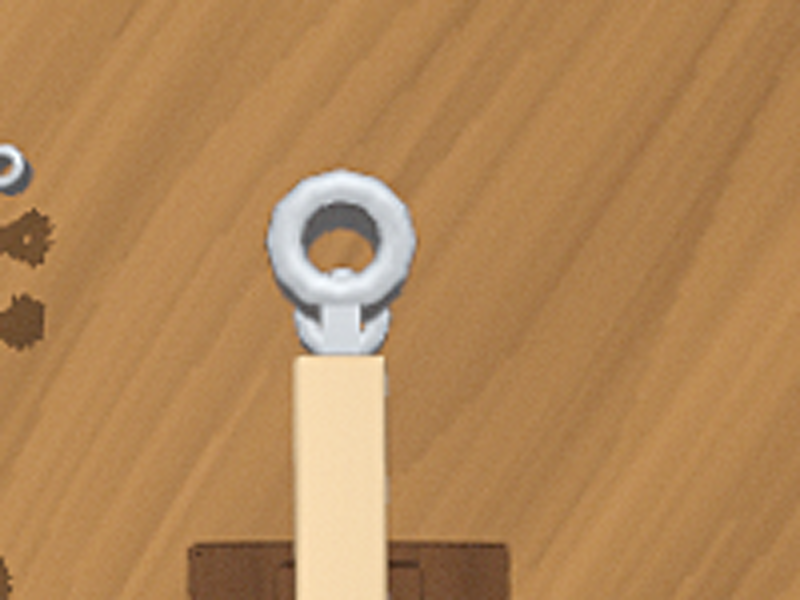

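The door hangs straight in the grip: knuckle ring centred at crop (341,238), almost the same pixel as the pin tip in w2. I compute the shift.

```bash
python3 - <<'E'
from h import *
s,im=pickle.load(open("w2.pkl","rb"));tip=wplane(s,im,[325.1,59.1],.163)[0]
s4,im4=pickle.load(open("w4.pkl","rb"));k=wplane(s4,im4,[324.9,59.2],s4["position"][2]-.0165)[0]
print(tip,k,k-s4["position"]);t=s4["position"]+tip-k;t[2]=.218;print(t);to(t)
E
```

```text
[0.47222975 0.10225611 0.163     ] [ 0.48259477 -0.20429348  0.23047655] [-0.058637    0.09287457 -0.0165    ]
[0.53086675 0.00938154 0.218     ]
[266.5, 151.4, 29.1] toolY yaw 31.5 t 5.9833 q7 1.19
```

The lower knuckle must pass under the upper arm and over the lower pin, so I approach sideways at low height, with the knuckles about 6 mm above the tips.

```bash

python3 -m jog '[{"claw":0,"dx":20,"dy":11,"dz":0,"spin":0},{"claw":0,"dx":55,"dy":31,"dz":0,"spin":0},{"claw":0,"dx":90,"dy":51,"dz":10,"spin":0},{"claw":0,"dx":125,"dy":71,"dz":20,"spin":0},{"claw":0,"dx":160,"dy":91,"dz":30,"spin":0},{"claw":0,"dx":190,"dy":108,"dz":38,"spin":0},{"claw":0,"dx":205,"dy":116,"dz":41,"spin":0},{"claw":0,"dx":215,"dy":122,"dz":41,"spin":0},{"claw":0,"dx":215,"dy":122,"dz":41,"spin":0},{"claw":0,"dx":215,"dy":122,"dz":41,"spin":0},{"claw":0,"dx":215,"dy":122,"dz":41,"spin":0}]'
python3 - <<'E'
from h import *
to([.5309,.0094,.207],31.6)
E
```

```text
time: 6.9
position: [0.5337, -0.0532, 0.2077]
tool_rot: [1.538, 2.738, -0.002]
ft_force: [-0.7, -0.6, -1.3]
grip_width: 0.113
grip_force: 40.0
[54.9, 30.2, 0.6] toolY yaw 31.3 spin -0.3 t 6.9 q7 0.66
```

```bash

python3 -m jog '[{"claw":0,"dx":15,"dy":8,"dz":0,"spin":0},{"claw":0,"dx":30,"dy":16,"dz":0,"spin":0},{"claw":0,"dx":42,"dy":23,"dz":0,"spin":0},{"claw":0,"dx":50,"dy":28,"dz":0,"spin":0},{"claw":0,"dx":55,"dy":30,"dz":0,"spin":0},{"claw":0,"dx":55,"dy":30,"dz":0,"spin":0},{"claw":0,"dx":55,"dy":30,"dz":0,"spin":0},{"claw":0,"dx":55,"dy":30,"dz":0,"spin":0}]'
python3 - <<'E'
from h import *
from bench import *
to([.5309,.0094,.207],31.6)
s=get_state();im=get_image("wrist");pickle.dump((s,im),open("w5.pkl","wb"));f=im["frame"][0:150,240:440];cv2.imwrite("pics/w5.png",cv2.resize(f,None,fx=4,fy=4,interpolation=2)[:,:,::-1])
E
```

```text
time: 7.57
position: [0.5305, 0.0104, 0.2077]
tool_rot: [1.537, 2.739, -0.001]
ft_force: [-0.6, 0.8, -3.4]
grip_width: 0.111
grip_force: 40.0
[-1.1, -0.2, 0.7] toolY yaw 31.4 spin -0.2 t 7.5667 q7 0.53
```

View pics/w5.png

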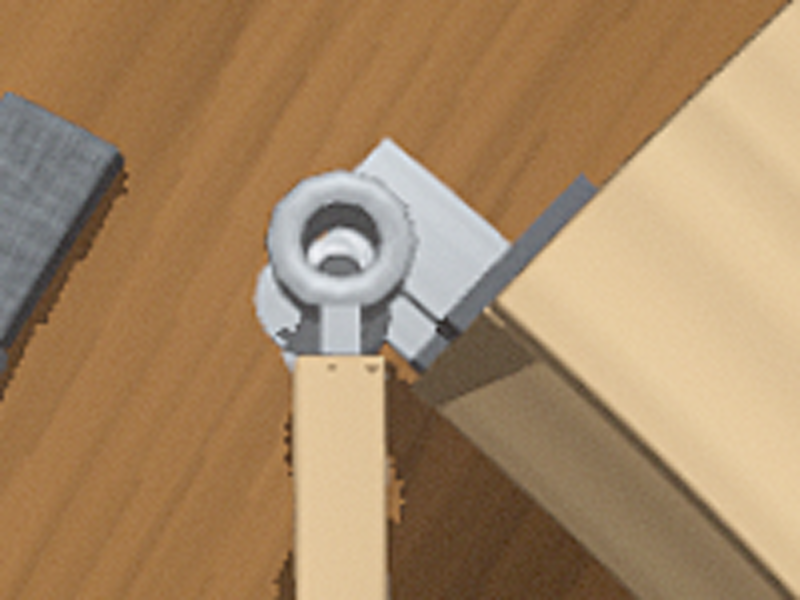

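The pin's tip shows through the bore at (338,252), centred. I correct by 1 mm and lower gently.

```bash

python3 -m jog '[{"claw":0,"dx":-1,"dy":0,"dz":1,"spin":0},{"claw":0,"dx":-1,"dy":0,"dz":2,"spin":0},{"claw":0,"dx":-1,"dy":0,"dz":3,"spin":0},{"claw":0,"dx":-1,"dy":0,"dz":4,"spin":0},{"claw":0,"dx":-1,"dy":0,"dz":5,"spin":0},{"claw":0,"dx":-1,"dy":0,"dz":6,"spin":0},{"claw":0,"dx":-1,"dy":0,"dz":7,"spin":0},{"claw":0,"dx":-1,"dy":0,"dz":8,"spin":0},{"claw":0,"dx":-1,"dy":0,"dz":8.5,"spin":0},{"claw":0,"dx":-1,"dy":0,"dz":9,"spin":0},{"claw":0,"dx":-1,"dy":0,"dz":9.5,"spin":0},{"claw":0,"dx":-1,"dy":0,"dz":10,"spin":0},{"claw":0,"dx":-1,"dy":0,"dz":10,"spin":0},{"claw":0,"dx":-1,"dy":0,"dz":10,"spin":0}]'
```

```text
time: 8.78
position: [0.5309, 0.0111, 0.1975]
tool_rot: [1.535, 2.741, -0.0]
ft_force: [-0.3, -0.0, -1.8]
grip_width: 0.114
grip_force: 40.0
```

```bash

python3 -m jog '[{"claw":0,"dx":0,"dy":0,"dz":0.5,"spin":0},{"claw":0,"dx":0,"dy":0,"dz":1,"spin":0},{"claw":0,"dx":0,"dy":0,"dz":1.5,"spin":0},{"claw":0,"dx":0,"dy":0,"dz":2,"spin":0},{"claw":0,"dx":0,"dy":0,"dz":2.5,"spin":0},{"claw":0,"dx":0,"dy":0,"dz":3,"spin":0},{"claw":0,"dx":0,"dy":0,"dz":3,"spin":0},{"claw":0,"dx":0,"dy":0,"dz":3,"spin":0}]'
python3 -c "
from h import *
from bench import *
to([.5309,.0094,.1815]);print(get_state()['torque'])"
```

```text
time: 9.45
position: [0.5309, 0.0111, 0.1945]
tool_rot: [-1.535, -2.741, 0.0]
ft_force: [0.2, -0.7, -3.0]
grip_width: 0.116
grip_force: 40.0
[-1.5, -0.9, 13.0] toolY yaw 31.5 t 9.45 q7 0.54
[-0.25692759  0.04609106  0.03364435]
```

Still free, 5 mm below the tip height, so it is on the pins. Continue down.

```bash

python3 -m jog '[{"claw":0,"dx":0,"dy":0,"dz":1,"spin":0},{"claw":0,"dx":0,"dy":0,"dz":2,"spin":0},{"claw":0,"dx":0,"dy":0,"dz":3,"spin":0},{"claw":0,"dx":0,"dy":0,"dz":4,"spin":0},{"claw":0,"dx":0,"dy":0,"dz":5,"spin":0},{"claw":0,"dx":0,"dy":0,"dz":6,"spin":0},{"claw":0,"dx":0,"dy":0,"dz":7,"spin":0},{"claw":0,"dx":0,"dy":0,"dz":8,"spin":0},{"claw":0,"dx":0,"dy":0,"dz":9,"spin":0},{"claw":0,"dx":0,"dy":0,"dz":10,"spin":0},{"claw":0,"dx":0,"dy":0,"dz":10,"spin":0},{"claw":0,"dx":0,"dy":0,"dz":10,"spin":0}]'
```

```text
time: 10.45
position: [0.5308, 0.0112, 0.1844]
tool_rot: [-1.535, -2.741, 0.0]
ft_force: [0.4, -0.0, -2.8]
grip_width: 0.11
grip_force: 40.0
```

```bash

python3 -m jog '[{"claw":0,"dx":0,"dy":0,"dz":0.5,"spin":0},{"claw":0,"dx":0,"dy":0,"dz":1,"spin":0},{"claw":0,"dx":0,"dy":0,"dz":1.5,"spin":0},{"claw":0,"dx":0,"dy":0,"dz":2,"spin":0},{"claw":0,"dx":0,"dy":0,"dz":2,"spin":0},{"claw":0,"dx":0,"dy":0,"dz":2,"spin":0}]'
```

```text
time: 10.95
position: [0.5309, 0.0111, 0.1825]
tool_rot: [-1.535, -2.741, -0.0]
ft_force: [0.4, -1.1, -2.6]
grip_width: 0.112
grip_force: 40.0
```

```bash

python3 -m jog '[{"claw":0,"dx":0,"dy":0,"dz":0.3,"spin":0},{"claw":0,"dx":0,"dy":0,"dz":0.6,"spin":0},{"claw":0,"dx":0,"dy":0,"dz":0.9,"spin":0},{"claw":0,"dx":0,"dy":0,"dz":1.2,"spin":0},{"claw":0,"dx":0,"dy":0,"dz":1.2,"spin":0},{"claw":0,"dx":0,"dy":0,"dz":1.2,"spin":0}]'
```

```text
time: 11.45
position: [0.531, 0.011, 0.1814]
tool_rot: [1.535, 2.741, 0.0]
ft_force: [0.3, -1.3, -2.3]
grip_width: 0.11
grip_force: 40.0
```

```bash

python3 -m jog '[{"claw":0,"dx":0,"dy":0,"dz":0.3,"spin":0},{"claw":0,"dx":0,"dy":0,"dz":0.6,"spin":0},{"claw":0,"dx":0,"dy":0,"dz":0.9,"spin":0},{"claw":0,"dx":0,"dy":0,"dz":0.9,"spin":0},{"claw":0,"dx":0,"dy":0,"dz":0.9,"spin":0}]'
```

```text
time: 11.87
position: [0.5313, 0.0109, 0.181]
tool_rot: [1.534, 2.74, 0.001]
ft_force: [-0.7, -1.8, 2.7]
grip_width: 0.112
grip_force: 40.0
```

Contact is felt at the expected height (z force rises by 5 N), so the door is seated. Release, rise and go round to the outer face.

```bash

python3 -m jog '[{"claw":16,"dx":0,"dy":0,"dz":0,"spin":0},{"claw":20,"dx":0,"dy":0,"dz":0,"spin":0},{"claw":30,"dx":0,"dy":0,"dz":0,"spin":0},{"claw":30,"dx":0,"dy":0,"dz":0,"spin":0},{"claw":30,"dx":0,"dy":0,"dz":0,"spin":0},{"claw":30,"dx":0,"dy":0,"dz":0,"spin":0},{"claw":30,"dx":0,"dy":0,"dz":-5,"spin":0},{"claw":30,"dx":0,"dy":0,"dz":-25,"spin":0},{"claw":30,"dx":0,"dy":0,"dz":-50,"spin":0},{"claw":30,"dx":0,"dy":0,"dz":-50,"spin":0},{"claw":0,"dx":-10,"dy":-20,"dz":-50,"spin":0},{"claw":0,"dx":-21,"dy":-40,"dz":-50,"spin":0},{"claw":0,"dx":-21,"dy":-40,"dz":-50,"spin":0},{"claw":0,"dx":-21,"dy":-40,"dz":-50,"spin":0},{"claw":0,"dx":-21,"dy":-40,"dz":-50,"spin":0},{"claw":0,"dx":-21,"dy":-40,"dz":-50,"spin":0}]' 20
python3 - <<'E'
from h import *
from bench import *
s=get_state();im=get_image("side");cv2.imwrite("pics/s6.png",cv2.resize(im["frame"][80:280,220:460],None,fx=3,fy=3)[:,:,::-1])
print(s["grip_width"])
E
```

```text
time: 13.2
position: [0.5081, -0.0267, 0.2304]
tool_rot: [1.533, 2.742, 0.001]
ft_force: [1.2, -0.1, 0.2]
grip_width: 0.029
grip_force: 0.0
0.028560575093907418
```

View pics/s6.png

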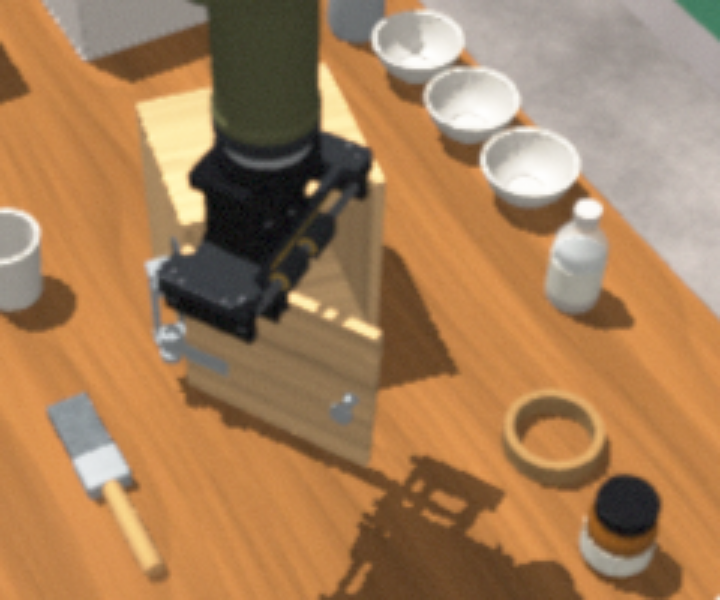

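The door hangs on both pins, standing open; the bystanders are in place. I compute the closing arc for the closed fingers on the outer face.

```bash

python3 -m jog '[{"claw":0,"dx":0,"dy":0,"dz":30,"spin":0},{"claw":0,"dx":0,"dy":0,"dz":58,"spin":0},{"claw":0,"dx":0,"dy":0,"dz":58,"spin":0},{"claw":0,"dx":0,"dy":0,"dz":58,"spin":0}]' 20
python3 - <<'E'
from h import *
from bench import *
s=get_state();print(s["position"],s["ft_force"]);Rm=R.from_rotvec(s["tool_rot"]).as_matrix()
P=np.array([.4725,.103]);c=lambda d:np.array([np.cos(np.radians(d)),np.sin(np.radians(d))])
for a in [48,44,40,36,32,28,24,20,16,12,8,6,4,2,0]:
    th=-10.35-a;p=P+.13*c(th)+.020*c(th-90);d=np.r_[p,s["position"][2]]-s["position"];print(a,(Rm.T@d*1000).round(1),"spin",a-48)
E
```

```text
time: 13.58
position: [0.5069, -0.0272, 0.1716]
tool_rot: [-1.532, -2.74, 0.004]
ft_force: [-0.5, -0.4, 0.0]
grip_width: 0.004
grip_force: 0.0
[ 0.50692548 -0.02723857  0.17156519] [-0.54492997 -0.43591139  0.01057128]
48 [-1.  19.  -0.1] spin 0
44 [-2.1 28.2 -0.1] spin -4
40 [-2.5 37.3 -0.1] spin -8
36 [-2.3 46.5 -0.2] spin -12
32 [-1.5 55.6 -0.2] spin -16
28 [ 0.  64.7 -0.2] spin -20
24 [ 2.2 73.6 -0.2] spin -24
20 [ 4.9 82.4 -0.3] spin -28
16 [ 8.2 90.9 -0.3] spin -32
12 [12.2 99.2 -0.3] spin -36
8 [ 16.7 107.2  -0.3] spin -40
6 [ 19.1 111.1  -0.4] spin -42
4 [ 21.7 114.9  -0.4] spin -44
2 [ 24.4 118.6  -0.4] spin -46
0 [ 27.3 122.2  -0.4] spin -48
```

```bash

python3 -m jog '[{"claw":0,"dx":0,"dy":5,"dz":0,"spin":0},{"claw":0,"dx":0,"dy":10,"dz":0,"spin":0},{"claw":0,"dx":-1,"dy":14,"dz":0,"spin":0},{"claw":0,"dx":-1,"dy":17,"dz":0,"spin":0},{"claw":0,"dx":-1,"dy":20,"dz":0,"spin":-1},{"claw":0,"dx":-1.5,"dy":23,"dz":0,"spin":-2},{"claw":0,"dx":-2,"dy":26,"dz":0,"spin":-3},{"claw":0,"dx":-2,"dy":29,"dz":0,"spin":-4.5},{"claw":0,"dx":-2,"dy":32,"dz":0,"spin":-6},{"claw":0,"dx":-2.5,"dy":35,"dz":0,"spin":-7},{"claw":0,"dx":-2.5,"dy":38,"dz":0,"spin":-8.5},{"claw":0,"dx":-2.5,"dy":41,"dz":0,"spin":-9.5},{"claw":0,"dx":-2.5,"dy":44,"dz":0,"spin":-11},{"claw":0,"dx":-2.5,"dy":47,"dz":0,"spin":-12},{"claw":0,"dx":-2,"dy":50,"dz":0,"spin":-13.5},{"claw":0,"dx":-2,"dy":53,"dz":0,"spin":-15},{"claw":0,"dx":-1.5,"dy":56,"dz":0,"spin":-16},{"claw":0,"dx":-1,"dy":59,"dz":0,"spin":-17.5},{"claw":0,"dx":-0.5,"dy":62,"dz":0,"spin":-19},{"claw":0,"dx":0,"dy":65,"dz":0,"spin":-20}]'
cat > m.py <<'E'
from h import *
from bench import *
s=get_state();print(s["position"],s["ft_force"]);Rm=R.from_rotvec(s["tool_rot"]).as_matrix()
print("yawY",np.degrees(np.arctan2(Rm[1,1],Rm[0,1])))
P=np.array([.4725,.103]);c=lambda d:np.array([np.cos(np.radians(d)),np.sin(np.radians(d))])
for a in range(28,-2,-2):
    th=-10.35-a;p=P+.13*c(th)+.020*c(th-90);d=np.r_[p,s["position"][2]]-s["position"];print(a,(Rm.T@d*1000).round(1)[:2],"spin",a-28)
im=get_image("side");w=cloud(im);q=w[95:285,225:460].reshape(-1,3)
e=q-[P[0],P[1],0];rr=np.hypot(e[:,0],e[:,1]);an=-10.35-np.degrees(np.arctan2(e[:,1],e[:,0]))
m=(rr>.165)&(rr<.2)&(q[:,2]>.12)&(q[:,2]<.19)&(an>-4);print("door angle open (outer face)",np.median(an[m]),m.sum())
cv2.imwrite("pics/m.png",im["frame"][:,:,::-1])
E
python3 m.py
```

```text
time: 15.25
position: [0.5634, 0.0065, 0.1725]
tool_rot: [-1.032, -2.967, -0.0]
ft_force: [1.3, -0.4, 0.3]
grip_width: 0.002
grip_force: 0.1
[0.56341601 0.00651098 0.17245598] [ 1.27149094 -0.39081645  0.26460012]
yawY 51.649623856237376
28 [ 1.2 -0.7] spin 0
26 [0.5 3.8] spin -2
24 [0.1 8.4] spin -4
22 [-0.2 13. ] spin -6
20 [-0.4 17.5] spin -8
18 [-0.3 22.1] spin -10
16 [-0.1 26.7] spin -12
14 [ 0.2 31.3] spin -14
12 [ 0.7 35.9] spin -16
10 [ 1.4 40.4] spin -18
8 [ 2.2 44.9] spin -20
6 [ 3.1 49.4] spin -22
4 [ 4.3 53.9] spin -24
2 [ 5.6 58.3] spin -26
0 [ 7.  62.6] spin -28
door angle open (outer face) 30.59992827302289 365
```

```bash

python3 -m jog '[{"claw":0,"dx":0,"dy":2,"dz":0,"spin":-1},{"claw":0,"dx":0,"dy":4,"dz":0,"spin":-2},{"claw":0,"dx":0,"dy":6,"dz":0,"spin":-3},{"claw":0,"dx":0,"dy":8,"dz":0,"spin":-4},{"claw":0,"dx":0,"dy":10,"dz":0,"spin":-5},{"claw":0,"dx":0,"dy":12,"dz":0,"spin":-5.5},{"claw":0,"dx":0,"dy":14,"dz":0,"spin":-6},{"claw":0,"dx":0,"dy":16,"dz":0,"spin":-7},{"claw":0,"dx":0,"dy":18,"dz":0,"spin":-8},{"claw":0,"dx":0,"dy":20,"dz":0,"spin":-9},{"claw":0,"dx":0,"dy":22,"dz":0,"spin":-10},{"claw":0,"dx":0,"dy":24,"dz":0,"spin":-11},{"claw":0,"dx":0,"dy":26,"dz":0,"spin":-12},{"claw":0,"dx":0,"dy":28,"dz":0,"spin":-13},{"claw":0,"dx":0,"dy":30,"dz":0,"spin":-14},{"claw":0,"dx":0,"dy":32,"dz":0,"spin":-15},{"claw":0,"dx":0,"dy":34,"dz":0,"spin":-15},{"claw":0,"dx":1,"dy":36,"dz":0,"spin":-16},{"claw":0,"dx":1,"dy":38,"dz":0,"spin":-17},{"claw":0,"dx":1,"dy":40,"dz":0,"spin":-18}]'
python3 m.py | grep -v "^2.*spin"
```

```text
time: 16.97
position: [0.5874, 0.0385, 0.1725]
tool_rot: [-0.556, -3.092, -0.0]
ft_force: [0.0, -0.8, -0.4]
grip_width: 0.001
grip_force: 0.1
[0.58736502 0.03846702 0.17246491] [ 0.00146153 -0.834622   -0.38009638]
yawY 69.62452599641789
18 [  4.2 -17.3] spin -10
16 [  2.9 -12.9] spin -12
14 [ 1.8 -8.5] spin -14
12 [ 0.9 -4. ] spin -16
10 [0.1 0.6] spin -18
8 [-0.5  5.1] spin -20
6 [-0.9  9.7] spin -22
4 [-1.2 14.3] spin -24
0 [-1.4 23.4] spin -28
door angle open (outer face) 12.853207312911314 151
```

```bash

python3 -m jog '[{"claw":0,"dx":0,"dy":1,"dz":0,"spin":-0.5},{"claw":0,"dx":0,"dy":2,"dz":0,"spin":-1},{"claw":0,"dx":0,"dy":3,"dz":0,"spin":-1.5},{"claw":0,"dx":0,"dy":4,"dz":0,"spin":-2},{"claw":0,"dx":-0.5,"dy":5,"dz":0,"spin":-2},{"claw":0,"dx":-0.5,"dy":6,"dz":0,"spin":-2.5},{"claw":0,"dx":-0.5,"dy":7,"dz":0,"spin":-3},{"claw":0,"dx":-0.5,"dy":8,"dz":0,"spin":-3.5},{"claw":0,"dx":-1,"dy":9,"dz":0,"spin":-4},{"claw":0,"dx":-1,"dy":10,"dz":0,"spin":-4.5},{"claw":0,"dx":-1,"dy":11,"dz":0,"spin":-5},{"claw":0,"dx":-1,"dy":12,"dz":0,"spin":-5.5},{"claw":0,"dx":-1,"dy":13,"dz":0,"spin":-6},{"claw":0,"dx":-1,"dy":14,"dz":0,"spin":-6.5},{"claw":0,"dx":-1,"dy":15,"dz":0,"spin":-7},{"claw":0,"dx":-1,"dy":16,"dz":0,"spin":-7.5},{"claw":0,"dx":-1,"dy":17,"dz":0,"spin":-8},{"claw":0,"dx":-1,"dy":18,"dz":0,"spin":-8},{"claw":0,"dx":-1,"dy":18,"dz":0,"spin":-8}]'
python3 m.py | grep -v "^[12].*spin"
```

```text
time: 18.6
position: [0.5946, 0.0551, 0.1725]
tool_rot: [0.341, 3.123, 0.0]
ft_force: [-0.2, 0.2, 0.3]
grip_width: 0.007
grip_force: 0.0
[0.5946116  0.05508031 0.17245668] [-0.16076298  0.150948    0.33441077]
yawY 77.53865988461399
8 [  2.3 -12.8] spin -20
6 [ 1.2 -8.3] spin -22
4 [ 0.3 -3.8] spin -24
0 [-1.1  5.2] spin -28
door angle open (outer face) 0.8338244725958219 32
```

```bash

python3 -m jog '[{"claw":0,"dx":0,"dy":0.4,"dz":0,"spin":-0.5},{"claw":0,"dx":0,"dy":0.8,"dz":0,"spin":-1},{"claw":0,"dx":0,"dy":1.2,"dz":0,"spin":-1.5},{"claw":0,"dx":0,"dy":1.6,"dz":0,"spin":-2},{"claw":0,"dx":0,"dy":2,"dz":0,"spin":-2},{"claw":0,"dx":0,"dy":2.4,"dz":0,"spin":-2},{"claw":0,"dx":0,"dy":2.8,"dz":0,"spin":-2},{"claw":0,"dx":0,"dy":3.2,"dz":0,"spin":-2},{"claw":0,"dx":0,"dy":3.2,"dz":0,"spin":-2}]'
cp pics/m.png pics/m1.png
python3 - <<'E'
from h import *
from bench import *
im=get_image("top");cv2.imwrite("pics/t7.png",cv2.resize(im["frame"][130:260,200:320],None,fx=4,fy=4)[:,:,::-1])
E
```

```text
time: 19.4
position: [0.5953, 0.058, 0.1725]
tool_rot: [0.287, 3.128, 0.0]
ft_force: [0.3, -0.1, 0.0]
grip_width: 0.007
grip_force: 0.1
```

```bash

python3 -m jog '[{"claw":0,"dx":0,"dy":0.4,"dz":0,"spin":0},{"claw":0,"dx":0,"dy":0.8,"dz":0,"spin":0},{"claw":0,"dx":0,"dy":1.2,"dz":0,"spin":0},{"claw":0,"dx":0,"dy":1.6,"dz":0,"spin":0},{"claw":0,"dx":0,"dy":2,"dz":0,"spin":0},{"claw":0,"dx":0,"dy":2,"dz":0,"spin":0}]'
```

```text
time: 19.95
position: [0.5956, 0.0599, 0.1725]
tool_rot: [0.287, 3.128, 0.0]
ft_force: [0.7, 0.6, 0.0]
grip_width: 0.004
grip_force: 0.1
```

```bash

python3 -m jog '[{"claw":0,"dx":0,"dy":0.3,"dz":0,"spin":0},{"claw":0,"dx":0,"dy":0.6,"dz":0,"spin":0},{"claw":0,"dx":0,"dy":0.9,"dz":0,"spin":0},{"claw":0,"dx":0,"dy":1.2,"dz":0,"spin":0},{"claw":0,"dx":0,"dy":1.2,"dz":0,"spin":0}]'
python3 - <<'E'
from h import *
from bench import *
P=np.array([.4725,.103]);im=get_image("top");w=cloud(im);q=w[140:260,230:320].reshape(-1,3)
u=np.array([.984,-.180]);n=np.array([-.180,-.984]);e=q[:,:2]-P;r=e@u;h=e@n
for lo in range(20,205,20):
    m=(r>lo/1e3)&(r<lo/1e3+.02)&(q[:,2]>.182)&(q[:,2]<.202)&(h>-.004)&(h<.03)
    if m.sum():print(lo,m.sum(),(h[m].min()*1e3).round(1),(h[m].max()*1e3).round(1),np.median(q[m,2]).round(3))
E
```

```text
time: 20.37
position: [0.5958, 0.0611, 0.1725]
tool_rot: [0.287, 3.128, 0.0]
ft_force: [-0.1, 0.3, -0.5]
grip_width: 0.005
grip_force: 0.1
```

```bash
cat > d.py <<'E'
from h import *
from bench import *
s=get_state();im=get_image("wrist");d=im["depth"];v,u=np.mgrid[:400,:640]
K=im["K"];a=np.stack([(u-K[0,2])/K[0,0],(v-K[1,2])/K[0,0]],-1);r=np.linalg.norm(a,axis=-1)
c=np.dstack([a*np.tan(r)[...,None]/np.maximum(r,1e-9)[...,None]*d[...,None],d])
T=np.eye(4);T[:3,:3]=R.from_rotvec(s["tool_rot"]).as_matrix();T[:3,3]=s["position"];T=T@im["mount"]
q=(c@T[:3,:3].T+T[:3,3]).reshape(-1,3)[((d>0)&(r<1.2)).ravel()]
P=np.array([.4725,.103]);U=np.array([.984,-.180]);N=np.array([-.180,-.984]);e=q[:,:2]-P;rr=e@U*1e3;h=e@N*1e3
for lo in range(20,205,15):
    m=(rr>lo)&(rr<lo+15)&(q[:,2]>.188)&(q[:,2]<.198)&(h>-40)&(h<30)
    if m.sum()>3:print("top",lo,m.sum(),np.percentile(h[m],[3,50,97]).round(1))
m=(q[:,2]>.1985)&(q[:,2]<.206)&(rr>20)&(rr<200)&(h<10)
for lo in range(20,205,30):
    k=m&(rr>lo)&(rr<lo+30)
    if k.sum()>3:print("roof front h",lo,np.percentile(h[k],[97]).round(1))
E
python3 d.py
```

```text
top 20 1050 [-6.1  0.1  5.6]
top 35 1055 [-6.1  0.7  5.9]
top 50 1028 [-6.1  1.1  6.4]
top 65 967 [-6.2  1.4  6.8]
top 80 875 [-6.3  1.7  7.1]
top 95 764 [-6.3  2.3  7.4]
top 110 329 [-0.8 19.  27. ]
roof front h 20 [-8.2]
roof front h 50 [-8.3]
roof front h 80 [-8.8]
roof front h 110 [-33.3]
roof front h 140 [-39.4]
```

The leaf is still about 0.03 rad open. Push on gently until the stop is felt.

```bash

python3 -m jog '[{"claw":0,"dx":0,"dy":0.3,"dz":0,"spin":0},{"claw":0,"dx":0,"dy":0.6,"dz":0,"spin":0},{"claw":0,"dx":0,"dy":0.9,"dz":0,"spin":0},{"claw":0,"dx":0,"dy":1.2,"dz":0,"spin":0},{"claw":0,"dx":0,"dy":1.5,"dz":0,"spin":0},{"claw":0,"dx":0,"dy":1.5,"dz":0,"spin":0}]'; python3 d.py
```

```text
time: 20.97
position: [0.5961, 0.0626, 0.1725]
tool_rot: [0.287, 3.128, 0.0]
ft_force: [0.5, 0.9, -0.3]
grip_width: 0.004
grip_force: 0.1
top 20 1043 [-6.1 -0.3  5.2]
top 35 1063 [-6.   0.3  5.5]
top 50 1023 [-6.2  0.2  5.6]
top 65 930 [-6.1  0.7  5.9]
top 80 852 [-6.2  0.9  6.1]
top 95 791 [-6.3  1.1  6.6]
top 110 316 [-2.1 17.4 25.4]
roof front h 20 [-8.2]
roof front h 50 [-8.4]
roof front h 80 [-8.7]
roof front h 110 [-34.9]
roof front h 140 [-40.9]
```

```bash

python3 -m jog '[{"claw":0,"dx":0,"dy":0.3,"dz":0,"spin":0},{"claw":0,"dx":0,"dy":0.6,"dz":0,"spin":0},{"claw":0,"dx":0,"dy":0.9,"dz":0,"spin":0},{"claw":0,"dx":0,"dy":1.2,"dz":0,"spin":0},{"claw":0,"dx":0,"dy":1.5,"dz":0,"spin":0},{"claw":0,"dx":0,"dy":1.5,"dz":0,"spin":0}]'; python3 d.py
```

```text
time: 21.52
position: [0.5962, 0.0631, 0.1724]
tool_rot: [-0.288, -3.128, 0.002]
ft_force: [-1.0, -3.6, 1.3]
grip_width: 0.004
grip_force: 1.5
top 20 1044 [-6.1 -0.3  5.1]
top 35 1061 [-6.1  0.1  5.3]
top 50 1025 [-6.2  0.1  5.4]
top 65 936 [-6.2  0.4  5.6]
top 80 891 [-6.3  0.5  5.8]
top 95 766 [-6.3  0.9  6.2]
top 110 328 [-2.  16.9 25. ]
roof front h 20 [-8.3]
roof front h 50 [-8.4]
roof front h 80 [-8.8]
roof front h 110 [-35.4]
roof front h 140 [-41.5]
```

The stop is felt (about 4 N). Back away from the face, rise, and check.

```bash

python3 -m jog '[{"claw":0,"dx":0,"dy":-1,"dz":0,"spin":0},{"claw":0,"dx":0,"dy":-3,"dz":0,"spin":0},{"claw":0,"dx":0,"dy":-8,"dz":0,"spin":0},{"claw":0,"dx":0,"dy":-20,"dz":0,"spin":0},{"claw":0,"dx":0,"dy":-40,"dz":0,"spin":0},{"claw":0,"dx":0,"dy":-60,"dz":-20,"spin":0},{"claw":0,"dx":0,"dy":-60,"dz":-60,"spin":0},{"claw":0,"dx":0,"dy":-60,"dz":-80,"spin":0},{"claw":0,"dx":0,"dy":-60,"dz":-80,"spin":0},{"claw":0,"dx":0,"dy":-60,"dz":-80,"spin":0},{"claw":0,"dx":0,"dy":-60,"dz":-80,"spin":0}]'; python3 d.py
python3 - <<'E'
from h import *
from bench import *
im=get_image("side");w=cloud(im);q=w[95:285,225:460].reshape(-1,3)
e=q[:,:2]-[.4725,.103];rr=e@[.984,-.180]*1e3;h=e@[-.180,-.984]*1e3
for lo in range(20,205,30):
    m=(rr>lo)&(rr<lo+30)&(q[:,2]>.03)&(q[:,2]<.18)&(abs(h)<25)
    if m.sum()>3:print("outer face",lo,m.sum(),np.median(h[m]).round(1))
E
```

```text
time: 22.48
position: [0.5849, 0.0046, 0.2517]
tool_rot: [-0.287, -3.127, -0.0]
ft_force: [0.4, 0.5, -0.4]
grip_width: 0.004
grip_force: 0.0
top 20 437 [-6.4  0.8  6.5]
top 35 425 [-6.3  1.8  7.4]
top 50 413 [-6.5  2.3  8. ]
top 65 405 [-6.4  2.6  8.5]
top 80 372 [-6.6  3.4  9. ]
top 95 343 [-6.5  4.3  9.7]
top 110 335 [-6.7  4.8 10.6]
top 125 318 [-6.8  5.3 11.2]
top 140 223 [-6.9  5.2 11.9]
top 155 13 [-6.8 -6.2 -5.8]
roof front h 20 [-8.3]
roof front h 50 [-8.5]
roof front h 80 [-8.7]
roof front h 110 [-9.]
roof front h 140 [-9.4]
roof front h 170 [-19.8]
outer face 20 427 6.2
outer face 50 417 7.6
outer face 80 429 8.8
outer face 110 403 10.1
outer face 140 276 12.0
outer face 170 228 13.6
outer face 200 25 13.7
```

The door drifted back to about 0.057 rad as the finger left. Check whether it's still moving, then press again and leave more slowly.

```bash

python3 -m jog '[{"claw":0,"dx":0,"dy":0,"dz":0,"spin":0},{"claw":0,"dx":0,"dy":0,"dz":0,"spin":0},{"claw":0,"dx":0,"dy":0,"dz":0,"spin":0},{"claw":0,"dx":0,"dy":0,"dz":0,"spin":0},{"claw":0,"dx":0,"dy":0,"dz":0,"spin":0},{"claw":0,"dx":0,"dy":0,"dz":0,"spin":0}]' >/dev/null; cat > f.py <<'E'
from h import *
from bench import *
im=get_image("side");w=cloud(im);q=w[95:285,225:460].reshape(-1,3)
e=q[:,:2]-[.4725,.103];rr=e@[.984,-.180]*1e3;h=e@[-.180,-.984]*1e3
m=(rr>20)&(rr<200)&(q[:,2]>.03)&(q[:,2]<.18)&(abs(h)<25)
p=np.polyfit(rr[m],h[m],1);k=m&(abs(h-np.polyval(p,rr))<2.5);p=np.polyfit(rr[k],h[k],1)
print("leaf slope",p.round(4),"open approx",(p[0]+.009).round(4),"t",get_state()["time"])
E
python3 f.py
```

```text
leaf slope [0.0501 4.115 ] open approx 0.0591 t 23.1333
```

```bash

python3 -m jog '[{"claw":0,"dx":0,"dy":0,"dz":40,"spin":0},{"claw":0,"dx":0,"dy":0,"dz":80,"spin":0},{"claw":0,"dx":0,"dy":20,"dz":80,"spin":0},{"claw":0,"dx":0,"dy":40,"dz":80,"spin":0},{"claw":0,"dx":0,"dy":47,"dz":80,"spin":0},{"claw":0,"dx":0,"dy":50,"dz":80,"spin":0},{"claw":0,"dx":0,"dy":51.5,"dz":80,"spin":0},{"claw":0,"dx":0,"dy":52.5,"dz":80,"spin":0},{"claw":0,"dx":0,"dy":53.3,"dz":80,"spin":0},{"claw":0,"dx":0,"dy":54,"dz":80,"spin":0},{"claw":0,"dx":0,"dy":54.6,"dz":80,"spin":0},{"claw":0,"dx":0,"dy":55.2,"dz":80,"spin":0},{"claw":0,"dx":0,"dy":55.8,"dz":80,"spin":0},{"claw":0,"dx":0,"dy":56.4,"dz":80,"spin":0},{"claw":0,"dx":0,"dy":57,"dz":80,"spin":0},{"claw":0,"dx":0,"dy":57.5,"dz":80,"spin":0},{"claw":0,"dx":0,"dy":58,"dz":80,"spin":0},{"claw":0,"dx":0,"dy":58.4,"dz":80,"spin":0},{"claw":0,"dx":0,"dy":58.6,"dz":80,"spin":0},{"claw":0,"dx":0,"dy":58.6,"dz":80,"spin":0}]'; python3 f.py
```

```text
time: 24.8
position: [0.5961, 0.0627, 0.1725]
tool_rot: [0.287, 3.128, 0.0]
ft_force: [-0.1, -0.6, -1.0]
grip_width: 0.008
grip_force: 0.1
leaf slope [0.0221 4.0776] open approx 0.0311 t 24.85
```

```bash

python3 -m jog '[{"claw":0,"dx":0,"dy":0.2,"dz":0,"spin":0},{"claw":0,"dx":0,"dy":0.4,"dz":0,"spin":0},{"claw":0,"dx":0,"dy":0.6,"dz":0,"spin":0},{"claw":0,"dx":0,"dy":0.8,"dz":0,"spin":0},{"claw":0,"dx":0,"dy":1,"dz":0,"spin":0},{"claw":0,"dx":0,"dy":1,"dz":0,"spin":0},{"claw":0,"dx":0,"dy":1,"dz":0,"spin":0},{"claw":0,"dx":0,"dy":1,"dz":0,"spin":0}]'; python3 f.py
python3 -m jog '[{"claw":0,"dx":0,"dy":-0.1,"dz":0,"spin":0},{"claw":0,"dx":0,"dy":-0.2,"dz":0,"spin":0},{"claw":0,"dx":0,"dy":-0.3,"dz":0,"spin":0},{"claw":0,"dx":0,"dy":-0.4,"dz":0,"spin":0},{"claw":0,"dx":0,"dy":-0.5,"dz":0,"spin":0},{"claw":0,"dx":0,"dy":-0.6,"dz":0,"spin":0},{"claw":0,"dx":0,"dy":-0.7,"dz":0,"spin":0},{"claw":0,"dx":0,"dy":-0.8,"dz":0,"spin":0},{"claw":0,"dx":0,"dy":-0.9,"dz":0,"spin":0},{"claw":0,"dx":0,"dy":-1,"dz":0,"spin":0},{"claw":0,"dx":0,"dy":-1.2,"dz":0,"spin":0},{"claw":0,"dx":0,"dy":-1.4,"dz":0,"spin":0},{"claw":0,"dx":0,"dy":-1.6,"dz":0,"spin":0},{"claw":0,"dx":0,"dy":-1.8,"dz":0,"spin":0},{"claw":0,"dx":0,"dy":-2,"dz":0,"spin":0},{"claw":0,"dx":0,"dy":-2.3,"dz":0,"spin":0},{"claw":0,"dx":0,"dy":-2.6,"dz":0,"spin":0},{"claw":0,"dx":0,"dy":-3,"dz":0,"spin":0}]'; python3 f.py
```

```text
time: 25.52
position: [0.5962, 0.063, 0.1725]
tool_rot: [-0.288, -3.128, 0.001]
ft_force: [-1.4, -2.1, 1.0]
grip_width: 0.005
grip_force: 1.2
leaf slope [0.0205 4.0996] open approx 0.0295 t 25.5667
time: 27.07
position: [0.5957, 0.0607, 0.1725]
tool_rot: [0.287, 3.128, 0.0]
ft_force: [0.4, 0.4, -0.1]
grip_width: 0.004
grip_force: 0.0
leaf slope [0.0286 4.2524] open approx 0.0376 t 27.1167
```

```bash

python3 -m jog '[{"claw":0,"dx":0,"dy":0,"dz":0,"spin":0},{"claw":0,"dx":0,"dy":-0.3,"dz":0,"spin":0},{"claw":0,"dx":0,"dy":-0.7,"dz":0,"spin":0},{"claw":0,"dx":0,"dy":-1.5,"dz":0,"spin":0},{"claw":0,"dx":0,"dy":-3,"dz":0,"spin":0},{"claw":0,"dx":0,"dy":-5,"dz":0,"spin":0},{"claw":0,"dx":0,"dy":-8,"dz":0,"spin":0},{"claw":0,"dx":0,"dy":-12,"dz":0,"spin":0},{"claw":0,"dx":0,"dy":-20,"dz":0,"spin":0},{"claw":0,"dx":0,"dy":-35,"dz":0,"spin":0},{"claw":0,"dx":0,"dy":-50,"dz":0,"spin":0},{"claw":0,"dx":0,"dy":-60,"dz":0,"spin":0},{"claw":0,"dx":0,"dy":-60,"dz":-40,"spin":0},{"claw":0,"dx":0,"dy":-60,"dz":-80,"spin":0},{"claw":0,"dx":0,"dy":-60,"dz":-80,"spin":0},{"claw":0,"dx":0,"dy":-60,"dz":-80,"spin":0},{"claw":0,"dx":0,"dy":-60,"dz":-80,"spin":0},{"claw":0,"dx":0,"dy":-60,"dz":-80,"spin":0}]'; python3 f.py;python3 d.py|grep top
```

```text
time: 28.62
position: [0.5839, 0.0011, 0.2511]
tool_rot: [-0.288, -3.126, 0.0]
ft_force: [-0.4, -0.3, -0.5]
grip_width: 0.009
grip_force: 0.0
leaf slope [0.0277 4.1819] open approx 0.0367 t 28.6667
top 20 429 [-6.3  0.3  5.9]
top 35 421 [-6.4  0.7  6.1]
top 50 407 [-6.4  0.7  6.4]
top 65 400 [-6.5  1.3  7. ]
top 80 375 [-6.3  1.4  7. ]
top 95 358 [-6.4  1.4  7.2]
top 110 343 [-6.6  2.   8.1]
top 125 308 [-6.8  2.3  8.1]
top 140 225 [-6.8  1.4  8.5]
top 155 31 [-7.  -6.1 -5.6]
```

```bash

python3 -m jog '[{"claw":0,"dx":0,"dy":0,"dz":0,"spin":0},{"claw":0,"dx":0,"dy":0,"dz":0,"spin":0},{"claw":0,"dx":0,"dy":0,"dz":0,"spin":0},{"claw":0,"dx":0,"dy":0,"dz":0,"spin":0},{"claw":0,"dx":0,"dy":0,"dz":0,"spin":0},{"claw":0,"dx":0,"dy":0,"dz":0,"spin":0},{"claw":0,"dx":0,"dy":0,"dz":0,"spin":0},{"claw":0,"dx":0,"dy":0,"dz":0,"spin":0}]' >/dev/null; python3 f.py
```

```text
leaf slope [0.0262 4.313 ] open approx 0.0352 t 29.4333
```

The door is at rest, about 0.03 rad from shut (limit 0.06), and the arm is clear. Handing in.

```bash
python3 -c "
from bench import *
print(close_job())"
```

```text
the job is handed in; nothing more can be done
None
```

The door hangs fully down on both pins and is closed to about 0.03 rad (limit 0.06). It is at rest with the arm clear, and the job was handed in at about 29 s of the 72 s; no verdict was returned.

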